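# Fit the bearing and the snap ring on a potter's wheel drive

### The arm

A 6-joint arm with a two-finger parallel gripper is mounted at the origin on the work surface. World frame = base frame: x ahead of the robot, y to its left, z up, the work surface at z = 0. Lengths are in m, angles in degrees, forces in N, time in s.
With the tool pointing down it reaches from about 0.4 to 0.825 m from the base axis. Payload 7 kg.
Tool frame: the origin (TCP) lies at the very end of the fingers, on their centre line; the grasp point (between the pads) lies hold_point_z behind it (hold_point_z is the distance from the TCP to the grasp point, in m); z points along the fingers, y is the line along which they close (so a half turn about z gives the same grasp; the last joint's range is limited). The gripper opens to 88 mm and grips with 3 to 60 N. Pads are 19 mm wide; open, the fingers measure 130 mm over their backs; the gripper's body (78 mm by 193 mm) begins 47 mm behind the grasp point.
Start: joints at [88.241, 20.546, 0.682, 0, -70.136, -16.507], TCP at [0.212, 0.641, 0.227] pointing down, gripper open.
Joint ranges: [-176.03, 176.03], [-82.01, 121.73], [-58.28, 71.71], [-173.87, 95.51], [-174.79, -0.11], [-173.66, 173.66]. Speed limits (degrees/s): [136.94, 136.94, 172.46, 180, 180, 180].

### API

Orientations are given as [roll, pitch, yaw] about the fixed x, y, z axes, in that order (R = Rz(yaw) Ry(pitch) Rx(roll)).
In Python, from plant import get_obs, snapshot, close_job, hold_point_z gives the robot as it stands.
- The arm moves only by the tool play_rows, never from a script. Its argument "commands" is a list that holds one entry, the list of rows, each a list of 7 numbers: the shift along the tool's x, y, z in cm, then the turn, a rotation vector about the tool's x, y, z in degrees, then the opening, from 0 (shut) to 1 (fully open). In form: [[[x, y, z, ax, ay, az, fingers], ...]]. A call has 1 to 20 rows; each row is the pose to reach, as a shift and turn from the pose commanded when the call began, along the tool's axes at that moment; what a row does not reach only later rows make up. A row lasts 1/12 s, in which the tool goes at most 41.7 mm and 7.16 degrees, less where a joint would pass 70% of its speed; a pose out of reach is approached as far as the arm can. A call with a gripper value outside its range is refused whole. The fingers move at their own pace and stop on an object; the grip force is fixed at half the most. Time passes only in rows, so rows that repeat a pose let the fingers close. It gives the time, the measured TCP pose, the force, the opening and the grip force at its end, in the units of the state.
- get_obs(): the state, without advancing time (a new reading comes with each control period).
- snapshot(name): name is "scene" or "top" or "wrist"; returns a dict with "frame" (480x640x3 uint8, red, green, blue), "camera_matrix" (3x3 intrinsics, pixels), "origin" and "attitude" of the camera in the world. Camera axes: x right, y down, z forward; pixel columns grow to the right and rows downward; lengths in m; the calibration is good to about 2 mm. A picture is of the moment at which its call begins. There is no depth.
- close_job(): hands the job in; it is judged then, once.
The state is a dict: "clock": time; "joint_pos": joint angles; "qvel": joint speeds; "tau": joint torques, N m; "tool_pos": TCP position; "orientation": TCP orientation; "force": force on the tool from outside, world axes, zero at the start; "moment": the same for the moment, N m; "opening": finger opening in m; "gripper_force": force on a finger pad.
Only numpy, scipy, OpenCV 4.12 (cv2) and the standard library are available. Lean on these libraries where they do the work, as an engineer would, in place of code of your own. Each camera call takes 0.05 s, during which the arm holds its last target. There are 200 camera calls.

### The job

Reassemble the potter's wheel drive: set the ball bearing over the axle stub, press it down into the recess until it is fully home, and let go of it. Then take the snap-ring pliers off their stand, squeeze the handles so that the ring on their tips is fully spread, bring it over the top end of the stub and slide it down, level, to the middle of the groove. Finish while still holding it there: handles kept squeezed, ring spread round the groove and carried by the gripper alone, resting on nothing; leave the other things on the bench where they are.

Things in the scene. Friction and masses are not known exactly. Their poses are not given: they have to be found in the camera images.
- hub: low blue drive unit, 150 x 150 x 40 mm, fixed to the bench, flat top 40 mm up, with a round recess and the axle stub in its middle. Origin at the centre of its underside, z up. The stub is a vertical steel shaft, 24 mm in diameter, its bevelled top end 57 mm above the bench
- groove (a point): middle of the groove in the axle stub, on the stub's axis, 44.5 mm above the bench, 12.5 mm below the stub's top end, z up. The groove is 7 mm high (41 to 48 mm above the bench) and 1 mm deep; its lower edge is level with the top of the seated bearing
- recess_floor (a point): centre of the recess floor, on the stub's axis, 26 mm above the bench. The recess is 55 mm in diameter, 14 mm deep, its mouth level with the unit's top. A seated bearing has its origin here and its top stands 1 mm proud of the unit's top: that is fully home
- bearing: steel ball bearing: a ring 52 mm across, 15 mm tall, bore 27 mm (1.5 mm play all round on the stub and in the recess), black shield between its steel races; lies flat on the bench. Lower outer edge bevelled over 3 mm height. Origin at the centre of its underside, z up. About 0.12 kg
- pliers: snap-ring pliers lying level on a wooden stand. Origin under the pivot, 45 mm above the bench; x points from handles to ring, y across, z up. Squeezing the handles spreads the tips and ring (a spring returns them; about 8 N per handle for full travel). About 0.17 kg with ring. Stand: a pillar 30 mm wide from 15 mm ahead to 21 mm behind the pivot, a crossbar 75 to 88 mm behind it, base 8 mm thick
- handles (a point): grip point midway between the handles, 45 mm behind the pivot, 53 mm above the bench; axes as pliers. Grip from above, fingers closing along y. The rubber handles reach 8 mm below and 6 mm above this point, 43 mm behind to 28 mm ahead of it; over their outsides about 58 mm when free, 40 mm when squeezed fully (parallel, at a stop). Free space for 37 mm below them between pillar and crossbar
- ring_axis (a point): axis of the fully spread snap ring, at mid-thickness: 93.5 mm ahead (x) of handles and 30 mm below it, same axes; squeezing draws the pliers about 1 mm forward in the fingers. The flat dark ring, 3 mm thick, lies level, captive on the tips, open towards the handles. Free, 22.5 mm inside: cannot pass the stub. Fully spread and centred it clears the 24 mm stub by about 2 mm all round
- spread (a joint): turn of one pliers lever about the pivot, rad: 0 = handles free and ring closed, 0.2 = squeezed fully and ring fully spread (both levers and the ring move together)
- spacer: plain steel spacer ring, 40 mm across, 22 mm tall, bore 27 mm, on the bench near the bearing: a bystander, not the bearing; the two can be in either place. Origin at the centre of its underside
- nut: bystander: steel hexagon nut, 36 mm across, 14 mm tall
- rib: bystander: flat wooden slab (potter's rib), 90 x 45 x 8 mm
- tin: bystander: steel tin, 64 mm across, 45 mm tall
- bowl: bystander: terracotta bowl, 110 mm across, 50 mm tall
- screwdriver: bystander: screwdriver lying on the bench
- cup: bystander: white cup, 76 mm across, 80 mm tall
Not all that is in view belongs to the job. Leave any purple or turquoise look-alike of the bearing alone.

How it is judged:
By the outcome, as a careful person would: the job done as asked, in the order asked, and still so for the second after the job is handed in, while the arm keeps its last pose, push and grip.
It also fails if it takes over 72 s, if anything falls off the work surface, if the arm or the gripper's body presses on something with over 40 N, if the wrist force passes 120 N, or if a joint passes its speed limit or range.

## Working session

There is one attempt and no reset: what is moved stays moved. The work goes in short steps, Python scripts to look and compute and a tool call to move; the robot and the scene stay as the last step left them, time stands still between calls to the robot, and variables do not carry over. Pictures are saved under pics/ and viewed, at most 10 in all, crops included, and the job is handed in when it is done.

Besides the shell and the picture viewer there is one more tool, called after "Emit:" as name(argument=value, ...), one argument or row to a line, values as JSON. play_rows: Moves the arm, as the interface text tells. Its arguments: {"type":"object","properties":{"commands":{"type":"array","items":{"type":"array","items":{"type":"array","items":{"type":"number"}}}}},"required":["commands"]}

```bash
ls; mkdir -p pics; python3 - <<'E'
from plant import *
import cv2
print(hold_point_z); print(get_obs())
import pickle
d={}
for n in("scene","top"):
    s=snapshot(n); d[n]=s
    cv2.imwrite(f"pics/{n}0.png",s["frame"][:,:,::-1]); print(n,s["camera_matrix"],s["origin"],s["attitude"])
pickle.dump(d,open("s0.pkl","wb"))
E
```

```text
pics
0.0188
{'clock': 0.0, 'joint_pos': array([ 8.82420941e+01,  2.05888509e+01,  6.35389922e-01, -2.02982016e-02,
       -7.01384496e+01, -1.65057238e+01]), 'qvel': array([-0.00023491,  0.01420983, -0.0178827 , -0.07659177, -0.06489928,
        0.00844371]), 'tau': array([-2.43899194e-04, -5.82708764e+01,  2.93058425e+01,  6.99742019e+00,
        6.92840738e-03, -1.74475194e-04]), 'tool_pos': array([0.21142223, 0.64051466, 0.2256636 ]), 'orientation': array([ 1.79906455e+02, -7.81967775e-03, -1.82705349e+01]), 'force': array([-0.33445922,  0.14902589, -0.00840584]), 'moment': array([-0.01690638, -0.00703391, -0.02804134]), 'gripper_force': 0.0, 'opening': 0.08756049775766765}
scene [[591.16589922   0.         314.34971462]
 [  0.         591.16589922 235.35686802]
 [  0.           0.           1.        ]] [ 1.09832365 -0.1100765   0.9084963 ] [-147.85411208    0.33499361   77.41429389]
top [[598.25095201   0.         322.88592204]
 [  0.         598.25095201 236.06863853]
 [  0.           0.           1.        ]] [0.42882322 0.02425754 1.37747298] [-173.81684831   -1.03383332  -91.58308873]
```

View pics/top0.png

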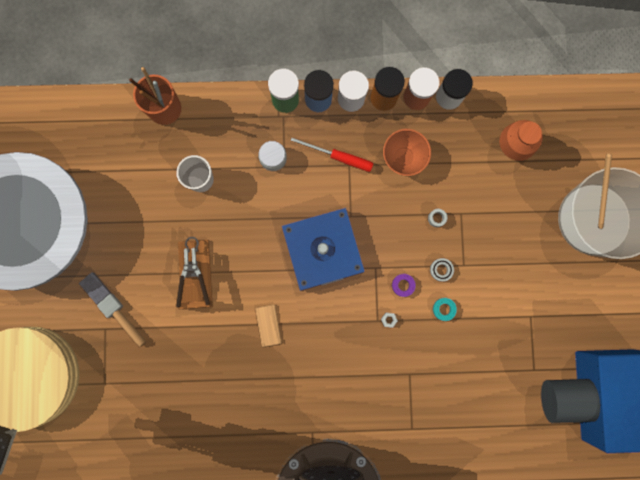

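View pics/scene0.png

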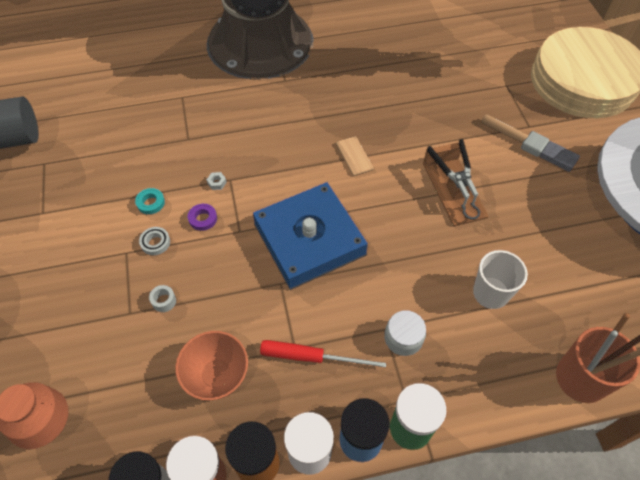

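The top view shows steel rings with shields and look-alikes at (442,269) dark-shielded steel ring, (438,217) plain steel ring, (404,285) purple and (445,309) turquoise. The ring at (442,269) fits the bearing, since it has a black shield between two steel races. The hub stub is near (323,248), and the pliers are at (193,270) with their ring at about (193,243). I'll confirm with one enlarged crop.

```bash
cat > h.py <<'E'
import numpy as np, cv2, pickle
from scipy.spatial.transform import Rotation as R
def rot(rpy): return R.from_euler('xyz',rpy,degrees=True).as_matrix()
def px2w(s,uv,z):
    K=s["camera_matrix"]; d=rot(s["attitude"])@np.linalg.solve(K,[uv[0],uv[1],1.]); o=np.array(s["origin"])
    return o+d*(z-o[2])/d[2]
def w2px(s,p):
    c=rot(s["attitude"]).T@(np.array(p)-s["origin"]); q=s["camera_matrix"]@c; return q[:2]/q[2]
E
python3 - <<'E'
from h import *
d=pickle.load(open("s0.pkl","rb")); t=d["top"]; sc=d["scene"]
for n,uv,us,z in [("bearing",(442,269),(155,240),.015),("spacer",(438,217),(162,297),.022),("stub",(323,248),(310,227),.057),("pivot",(192,270),(458,178),.055),("pring",(193,243),(470,209),.025)]:
    print(n,px2w(t,uv,z).round(4),px2w(sc,us,z).round(4))
f=t["frame"][:,:,::-1]; g=sc["frame"][:,:,::-1]
a=cv2.resize(f[190:330,380:480],(400,560),interpolation=cv2.INTER_CUBIC)
b=cv2.resize(f[220:320,155:235],(400,500),interpolation=cv2.INTER_CUBIC); b=cv2.copyMakeBorder(b,0,60,0,0,0)
cv2.imwrite("pics/crop1.png",np.hstack([a,b]))
E
```

```text
bearing [ 0.493  -0.2745  0.015 ] [ 0.4959 -0.2715  0.015 ]
spacer [ 0.6122 -0.2696  0.022 ] [ 0.6156 -0.2675  0.022 ]
stub [ 0.5446 -0.003   0.057 ] [ 0.5568 -0.0019  0.057 ]
pivot [0.5037 0.2866 0.055 ] [0.5116 0.2826 0.055 ]
pring [0.5664 0.2901 0.025 ] [0.5627 0.2933 0.025 ]
```

View pics/crop1.png

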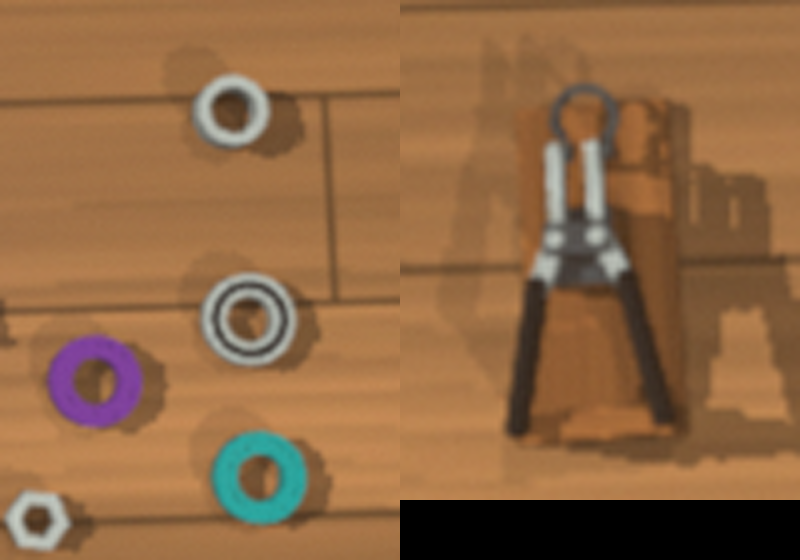

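The crop confirms it. The bearing, with its black shield band, is at crop (249,320), which is top (442,270). The spacer is plain. The purple and turquoise rings are decoys. Next I'll take wrist views, pliers first, then the hub and bearing.

```bash
cat >> h.py <<'E'
import json,os
def cmd(): return json.load(open("cmd.json")) if os.path.exists("cmd.json") else [[.212,.641,.227],[180,0,-18.266]]
def played(r):  # record last row played
    p,o=cmd(); M=rot(o); p=np.array(p)+M@np.array(r[:3])/100
    o=R.from_matrix(M@R.from_rotvec(r[3:6],degrees=True).as_matrix()).as_euler('xyz',degrees=True)
    json.dump([list(p),list(o)],open("cmd.json","w"))
def rel(p,yaw,roll=180,pitch=0):
    c,o=cmd(); M=rot(o); print("row",(M.T@(np.array(p)-c)*100).round(2),R.from_matrix(M.T@rot([roll,pitch,yaw])).as_rotvec(degrees=True).round(2))
E
python3 - <<'E'
from h import *
rel([.44,.285,.26],0)
d=pickle.load(open("s0.pkl","rb")); t=d["top"]
print(px2w(t,(190.2,267.6),.057),px2w(t,(191.8,243.4),.023),px2w(t,(193.2,305),.053))
E
```

```text
row [32.81 26.66 -3.3 ] [  0.     0.   -18.27]
[0.50896278 0.29015182 0.057     ] [0.56578045 0.29317779 0.023     ] [0.42704621 0.28472557 0.053     ]
```

Emit:
play_rows(
  commands=[
    [[32.8,26.7,-3.3,0,0,-18.3,1],[32.8,26.7,-3.3,0,0,-18.3,1],[32.8,26.7,-3.3,0,0,-18.3,1],[32.8,26.7,-3.3,0,0,-18.3,1],[32.8,26.7,-3.3,0,0,-18.3,1],[32.8,26.7,-3.3,0,0,-18.3,1],[32.8,26.7,-3.3,0,0,-18.3,1],[32.8,26.7,-3.3,0,0,-18.3,1],[32.8,26.7,-3.3,0,0,-18.3,1],[32.8,26.7,-3.3,0,0,-18.3,1],[32.8,26.7,-3.3,0,0,-18.3,1],[32.8,26.7,-3.3,0,0,-18.3,1],[32.8,26.7,-3.3,0,0,-18.3,1],[32.8,26.7,-3.3,0,0,-18.3,1],[32.8,26.7,-3.3,0,0,-18.3,1],[32.8,26.7,-3.3,0,0,-18.3,1]],
  ],
)

```text
clock: 1.43
tool_pos: [0.4388, 0.2856, 0.2593]
orientation: [180.0, 0.0, 0.1]
force: [0.6, 1.1, -0.5]
opening: 0.0879
gripper_force: 0.0
```

```bash
python3 - <<'E'
from h import *
from plant import *
played([32.8, 26.7, -3.3, 0, 0, -18.3]); print(cmd())
s=snapshot("wrist"); pickle.dump(s,open("w1.pkl","wb")); cv2.imwrite("pics/w1.png",s["frame"][:,:,::-1])
print(s["camera_matrix"],s["origin"],s["attitude"])
rel([.47,0,.26],0)
E
```

```text
[[0.43978707396873556, 0.2846489807328148, 0.26], [180.0, 0.0, 0.03399999999998771]]
[[393.47519471   0.         316.26977789]
 [  0.         393.47519471 233.1133879 ]
 [  0.           0.           1.        ]] [0.51173931 0.28571429 0.41663152] [ 1.64290048e+02 -7.67931996e-02 -8.98671638e+01]
row [ 3.   28.47  0.  ] [-0.   -0.    0.03]
```

View pics/w1.png

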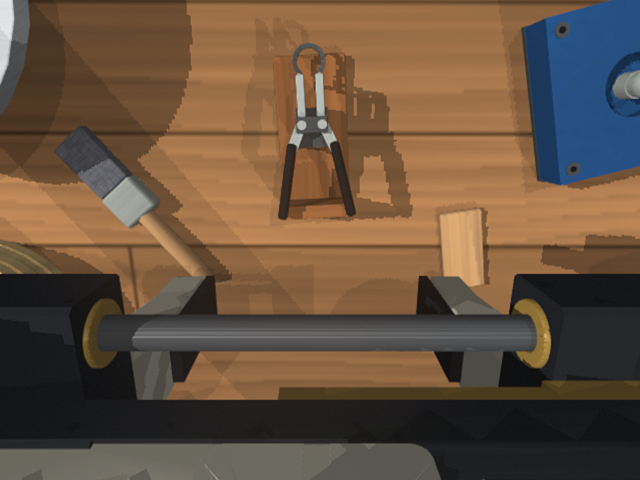

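The wrist view shows the pliers ring at (308,59), the pivot bolts at (301,125) and (322,124), and the handle ends at (284,216) and (349,212). Next is the hub.

Emit:
play_rows(
  commands=[
    [[3.0,28.5,0,0,0,0,1],[3.0,28.5,0,0,0,0,1],[3.0,28.5,0,0,0,0,1],[3.0,28.5,0,0,0,0,1],[3.0,28.5,0,0,0,0,1],[3.0,28.5,0,0,0,0,1],[3.0,28.5,0,0,0,0,1],[3.0,28.5,0,0,0,0,1],[3.0,28.5,0,0,0,0,1],[3.0,28.5,0,0,0,0,1]],
  ],
)

```text
clock: 2.32
tool_pos: [0.4696, -0.0001, 0.2595]
orientation: [-180.0, -0.0, 0.0]
force: [0.8, 0.1, 0.5]
opening: 0.0875
gripper_force: 0.0
```

```bash
python3 - <<'E'
from h import *
from plant import *
played([3,28.5,0,0,0,0])
s=snapshot("wrist"); pickle.dump(s,open("w2.pkl","wb")); cv2.imwrite("pics/w2.png",s["frame"][:,:,::-1])
print(s["origin"],s["attitude"],get_obs()["tool_pos"])
w=pickle.load(open("w1.pkl","rb"))
for uv,z in [((311.5,124.5),.06),((308.5,59),.023),((316.5,214),.055)]: print(px2w(w,uv,z).round(4))
rel([.41,-.273,.26],0)
E
```

```text
[ 5.42494379e-01 -1.84403369e-04  4.16885556e-01] [ 1.64309136e+02 -5.12013604e-02 -8.99874014e+01] [4.69596891e-01 4.09287294e-04 2.59512248e-01]
[0.51   0.2894 0.06  ]
[0.5682 0.2925 0.023 ]
[0.4287 0.2848 0.055 ]
row [-6.01 27.26  0.  ] [-0.   -0.    0.03]
```

Emit:
play_rows(
  commands=[
    [[-6.0,27.3,0,0,0,0,1],[-6.0,27.3,0,0,0,0,1],[-6.0,27.3,0,0,0,0,1],[-6.0,27.3,0,0,0,0,1],[-6.0,27.3,0,0,0,0,1],[-6.0,27.3,0,0,0,0,1],[-6.0,27.3,0,0,0,0,1],[-6.0,27.3,0,0,0,0,1],[-6.0,27.3,0,0,0,0,1],[-6.0,27.3,0,0,0,0,1]],
  ],
)

```text
clock: 3.2
tool_pos: [0.4102, -0.2724, 0.2594]
orientation: [-180.0, 0.0, 0.1]
force: [-0.0, 0.0, 0.3]
opening: 0.0877
gripper_force: 0.0
```

```bash
python3 - <<'E'
from h import *
from plant import *
played([-6,27.3,0,0,0,0])
s=snapshot("wrist"); pickle.dump(s,open("w3.pkl","wb"))
print(s["origin"],s["attitude"],get_obs()["tool_pos"])
w2=pickle.load(open("w2.pkl","rb"))
u=w2px(w2,[.5516,-.0025,.05]).astype(int); v=w2px(s,[.4945,-.273,.015]).astype(int); print(u,v)
def crop(s,c):
    x,y=c[0]-50,max(c[1]-70,0); print("corner",x,y); return cv2.resize(s["frame"][y:y+140,x:x+100,::-1],(400,560),interpolation=cv2.INTER_CUBIC)
cv2.imwrite("pics/crop2.png",np.hstack([crop(w2,u),crop(s,v)]))
E
```

```text
[ 0.48320458 -0.27242689  0.41671001] [ 1.64293055e+02 -4.31025505e-02 -8.99030182e+01] [ 0.41034657 -0.27215491  0.25947749]
[318 111] [316 110]
corner 268 41
corner 266 40
```

View pics/crop2.png

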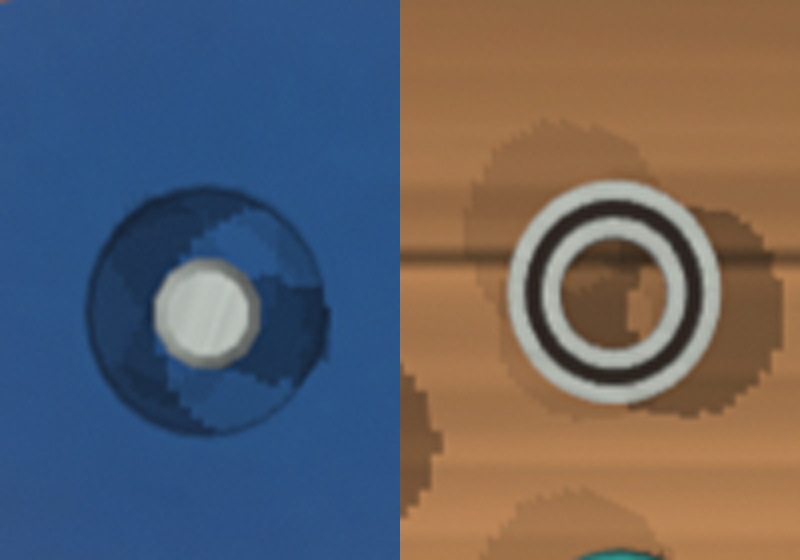

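The left crop shows the recess mouth centred at (207,311.5) and the stub top at (204,313). The right crop shows the bearing centred at (214,292).

```bash
python3 - <<'E'
from h import *
w2=pickle.load(open("w2.pkl","rb")); s=pickle.load(open("w3.pkl","rb"))
f=lambda a,c:(np.array(a)+.5)/4-.5+c
print("recess",px2w(w2,f((207,311.5),(268,41)),.04),"stub",px2w(w2,f((204,313.5),(268,41)),.057))
b=px2w(s,f((214,292),(266,40)),.015); print("bearing",b)
t=pickle.load(open("s0.pkl","rb"))["top"]
print(px2w(t,(442.1,269.6),.015))
rel([b[0],b[1],.05],-32); rel([b[0],b[1],.0065],-32)
E
```

```text
recess [ 0.54610767 -0.00337618  0.04      ] stub [ 0.5455228  -0.00257434  0.057     ]
bearing [ 0.49245556 -0.27550141  0.015     ]
[ 0.49166674 -0.27468948  0.015     ]
row [ 8.23  0.22 21.  ] [ 0.   -0.   32.03]
row [ 8.23  0.22 25.35] [ 0.   -0.   32.03]
```

Emit:
play_rows(
  commands=[
    [[8.2,0.2,20,0,0,32,1],[8.2,0.2,20,0,0,32,1],[8.2,0.2,20,0,0,32,1],[8.2,0.2,20,0,0,32,1],[8.2,0.2,20,0,0,32,1],[8.2,0.2,20,0,0,32,1],[8.2,0.2,20,0,0,32,1],[8.2,0.2,22,0,0,32,1],[8.2,0.2,24,0,0,32,1],[8.2,0.2,25.3,0,0,32,1],[8.2,0.2,25.3,0,0,32,1],[8.2,0.2,25.3,0,0,32,1],[8.2,0.2,25.3,0,0,32,0.5],[8.2,0.2,25.3,0,0,32,0.4],[8.2,0.2,25.3,0,0,32,0.3],[8.2,0.2,25.3,0,0,32,0.3],[8.2,0.2,25.3,0,0,32,0.3],[8.2,0.2,25.3,0,0,32,0.3]],
  ],
)

```text
clock: 4.75
tool_pos: [0.4918, -0.2754, 0.0068]
orientation: [-180.0, -0.0, -32.0]
force: [0.2, -1.2, -0.2]
opening: 0.0535
gripper_force: 0.0
```

```bash
python3 - <<'E'
from h import *
from plant import *
played([8.2,.2,25.3,0,0,32])
print(get_obs(),cmd())
rel([.5458,-.003,.12],-32); rel([.5458,-.003,.075],-32)
E
```

```text
{'clock': 4.75, 'joint_pos': array([-9.35602559e+00,  2.38311687e+01, -2.79501096e+01,  3.08631332e-03,
       -3.81942336e+01,  6.73874420e+01]), 'qvel': array([-0.05467163,  0.30443772, -0.16569667, -0.03985388,  0.0202521 ,
        0.04551403]), 'tau': array([ 2.50735413e-02, -5.28644836e+01,  1.94254589e+01,  4.56089929e+00,
        8.48690048e-02,  1.62760472e-03]), 'tool_pos': array([ 0.49182117, -0.27543133,  0.00684346]), 'orientation': array([-1.79992347e+02, -2.33397774e-02, -3.19661600e+01]), 'force': array([ 0.2328357 , -1.16850229, -0.15797644]), 'moment': array([-0.00995446,  0.03986753, -0.0305503 ]), 'gripper_force': 0.0, 'opening': 0.0534602376237597} [[0.4921193754832311, -0.27532006324925734, 0.007000000000000173], [180.0, 0.0, -31.966000000000008]]
row [ -9.86 -25.94 -11.3 ] [ 0.   -0.    0.03]
row [ -9.86 -25.94  -6.8 ] [ 0.   -0.    0.03]
```

Emit:
play_rows(
  commands=[
    [[0,0,0,0,0,0,0.3],[0,0,0,0,0,0,0.3],[0,0,0,0,0,0,0.3],[0,0,0,0,0,0,0.3],[0,0,-2,0,0,0,0.3],[0,0,-5,0,0,0,0.3],[0,0,-9,0,0,0,0.3],[0,0,-12,0,0,0,0.3],[0,0,-12,0,0,0,0.3]],
  ],
)

```text
clock: 5.5
tool_pos: [0.4952, -0.2766, 0.133]
orientation: [-179.9, -0.5, -31.9]
force: [0.9, -0.3, -0.4]
opening: 0.0496
gripper_force: 30.0
```

```bash
python3 - <<'E'
from h import *
from plant import *
played([0,0,-12,0,0,0])
o=get_obs(); print(o["opening"],o["gripper_force"],o["force"],o["tool_pos"])
rel([.5458,-.003,.127],-32)
E
```

```text
0.049552071934036254 29.999891213374212 [ 0.93908325 -0.34119751 -0.35957777] [ 0.49520836 -0.27655235  0.13295862]
row [ -9.86 -25.94   0.  ] [ 0.   -0.    0.03]
```

```bash
python3 - <<'E'
from h import *
from plant import *
s=snapshot("wrist"); t=snapshot("scene"); pickle.dump((s,t),open("w4.pkl","wb"))
u=w2px(t,[.492,-.2755,.12]); print(u,w2px(s,[.492,-.2755,.13]))
a=s["frame"][200:440,120:520,::-1]; x,y=int(u[0])-50,int(u[1])-60
b=cv2.resize(t["frame"][y:y+120,x:x+100,::-1],(400,480),interpolation=cv2.INTER_CUBIC)
cv2.imwrite("pics/crop3.png",np.hstack([cv2.copyMakeBorder(a,0,240,0,0,0),b]))
E
```

```text
[137.28810901 204.67555125] [317.57671784 300.90916427]
```

View pics/crop3.png

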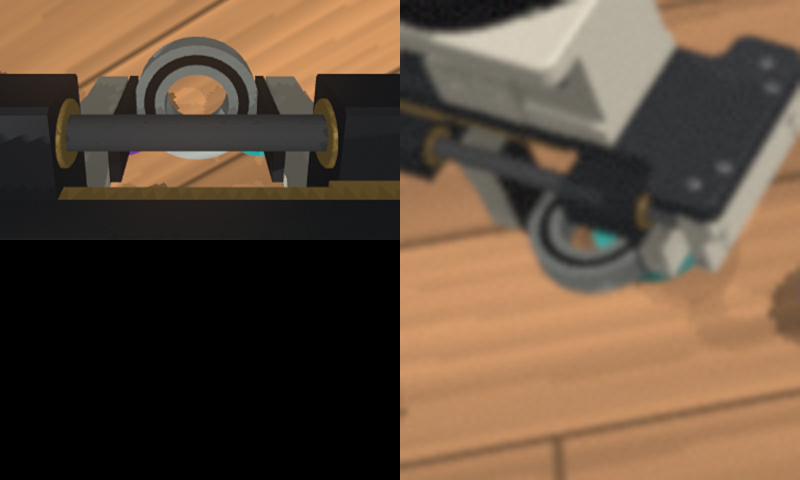

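```bash
python3 - <<'E'
from h import *
from plant import *
s,t=pickle.load(open("w4.pkl","rb")); o=get_obs(); T=np.array(o["tool_pos"]); M=rot(o["orientation"])
print(T,s["origin"],s["attitude"],"cam rel",M.T@(np.array(s["origin"])-T))
a=np.linspace(0,2*np.pi,200)
for dx in(0,.003,.006,.009,.012):
    c=[]
    for dz in(-.009,.006):
        q=np.array([w2px(s,T+M@np.array([dx+.026*np.cos(k),.026*np.sin(k),dz])) for k in a]); c+= [q[:,1].min()-200,q[:,1].max()-200,q[:,0].min()-120,q[:,0].max()-120]
    u=w2px(t,T+M@np.array([dx,0,-.009]))-[87,144]
    print(dx,np.round(c,1),u*4)
E
```

```text
[ 0.49228717 -0.27532473  0.12767917] [ 0.55560334 -0.31473956  0.29102508] [ 1.64879541e+02  1.03327041e-01 -1.21895031e+02] cam rel [ 0.07497665 -0.00032877 -0.16316478]
0 [ 49.4 160.7 136.2 257.7  39.2 142.8 140.9 252.8] [190.87015289 219.24205116]
0.003 [ 42.4 154.7 135.9 258.   32.7 137.2 140.7 253.1] [187.24664542 224.9780888 ]
0.006 [ 35.3 148.7 135.6 258.3  26.2 131.6 140.5 253.4] [183.61161261 230.73237114]
0.009 [ 28.2 142.7 135.3 258.6  19.6 125.9 140.2 253.6] [179.96499939 236.50498535]
0.012 [ 20.9 136.6 135.1 258.9  13.  120.2 140.  253.9] [176.30675033 242.29601918]
```

The bearing sits centred and level in the grip, at crop (197,97), and the model fit gives an offset of about 0. Carry it over the stub and lower it.

Emit:
play_rows(
  commands=[
    [[-9.9,-25.9,0,0,0,0,0.3],[-9.9,-25.9,0,0,0,0,0.3],[-9.9,-25.9,0,0,0,0,0.3],[-9.9,-25.9,0,0,0,0,0.3],[-9.9,-25.9,0,0,0,0,0.3],[-9.9,-25.9,0,0,0,0,0.3],[-9.9,-25.9,0,0,0,0,0.3],[-9.9,-25.9,0,0,0,0,0.3],[-9.9,-25.9,2,0,0,0,0.3],[-9.9,-25.9,4,0,0,0,0.3],[-9.9,-25.9,5.5,0,0,0,0.3],[-9.9,-25.9,5.5,0,0,0,0.3],[-9.9,-25.9,5.8,0,0,0,0.3],[-9.9,-25.9,6.1,0,0,0,0.3],[-9.9,-25.9,6.4,0,0,0,0.3],[-9.9,-25.9,6.7,0,0,0,0.3],[-9.9,-25.9,7.0,0,0,0,0.3],[-9.9,-25.9,7.0,0,0,0,0.3]],
  ],
)

```text
clock: 7.1
tool_pos: [0.5446, -0.0033, 0.0563]
orientation: [180.0, 0.0, -32.0]
force: [0.0, -0.5, -1.0]
opening: 0.0496
gripper_force: 30.0
```

```bash
python3 - <<'E'
from h import *
from plant import *
played([-9.9,-25.9,7,0,0,0])
o=get_obs(); print(o["opening"],o["force"],o["moment"],o["tool_pos"],cmd())
E
```

```text
0.04960070870821397 [ 3.21416708e-04 -5.29231732e-01 -9.62576056e-01] [0.00414715 0.05918557 0.01339808] [ 0.54460045 -0.00332589  0.05628067] [[0.5452502228002305, -0.0031820227929886813, 0.057000000000000176], [180.0, 0.0, -31.966000000000008]]
```

Emit:
play_rows(
  commands=[
    [[0.05,-0.03,0.2,0,0,0,0.3],[0.05,-0.03,0.4,0,0,0,0.3],[0.05,-0.03,0.6,0,0,0,0.3],[0.05,-0.03,0.8,0,0,0,0.3],[0.05,-0.03,1.0,0,0,0,0.3],[0.05,-0.03,1.2,0,0,0,0.3],[0.05,-0.03,1.4,0,0,0,0.3],[0.05,-0.03,1.4,0,0,0,0.3],[0.05,-0.03,1.4,0,0,0,0.3]],
  ],
)

```text
clock: 7.85
tool_pos: [0.5453, -0.0032, 0.0424]
orientation: [180.0, 0.0, -32.0]
force: [-0.1, 0.2, -0.2]
opening: 0.0499
gripper_force: 30.0
```

Emit:
play_rows(
  commands=[
    [[0,0,0,0,0,0,0.72],[0,0,0,0,0,0,0.72],[0,0,0,0,0,0,0.72],[0,0,-1.5,0,0,0,0.72],[0,0,-3.3,0,0,0,0.72],[0,0,-3.3,0,0,0,0.36],[0,0,-3.3,0,0,0,0.36],[0,0,-3.3,0,0,0,0.36],[0,0,-3.3,0,0,0,0.36],[0,0,-3.3,0,0,0,0.36],[0,0,-3.3,0,0,0,0.36],[0,0,-3.3,0,0,0,0.36],[0,0,-3.3,0,0,0,0.36]],
  ],
)

```text
clock: 8.93
tool_pos: [0.5453, -0.0033, 0.0753]
orientation: [180.0, 0.0, -32.0]
force: [0.5, 0.2, 0.1]
opening: 0.0317
gripper_force: 0.0
```

```bash
python3 - <<'E'
from h import *
from plant import *
played([.05,-.03,1.4,0,0,0]);played([0,0,-3.3,0,0,0])
s=snapshot("wrist"); u=w2px(s,[.5458,-.003,.041]); o=get_obs(); print(u,o["opening"],o["tool_pos"],cmd())
x,y=max(int(u[0])-100,0),min(max(int(u[1])-80,0),330)
cv2.imwrite("pics/w5.png",cv2.resize(s["frame"][y:y+150,x:x+200,::-1],None,fx=4,fy=4,interpolation=cv2.INTER_CUBIC)); print(x,y)
E
```

```text
[314.81728654 268.21587958] 0.0314542505351808 [ 0.54533627 -0.00326526  0.07536681] [[0.5458332287825798, -0.0031922220353600996, 0.07600000000000018], [180.0, 0.0, -31.966000000000008]]
214 188
```

View pics/w5.png

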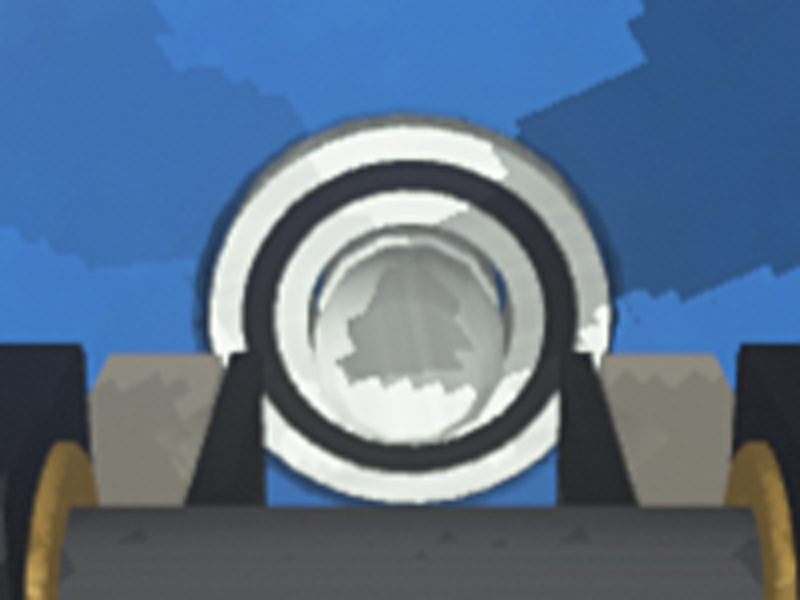

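The bearing is in the recess around the stub but still slightly proud: centre (410,310), with some outer side visible at the top rim. The fingers straddle the stub with clearance, so press down.

Emit:
play_rows(
  commands=[
    [[0,0,1.2,0,0,0,0.36],[0,0,2.2,0,0,0,0.36],[0,0,2.5,0,0,0,0.36],[0,0,2.7,0,0,0,0.36],[0,0,2.9,0,0,0,0.36],[0,0,3.0,0,0,0,0.36],[0,0,3.1,0,0,0,0.36],[0,0,3.1,0,0,0,0.36]],
  ],
)

```text
clock: 9.65
tool_pos: [0.5455, -0.0032, 0.0447]
orientation: [-180.0, -0.0, -32.0]
force: [-0.4, -0.1, 0.1]
opening: 0.0314
gripper_force: 0.0
```

Emit:
play_rows(
  commands=[
    [[0,0,0.1,0,0,0,0.36],[0,0,0.2,0,0,0,0.36],[0,0,0.3,0,0,0,0.36],[0,0,0.35,0,0,0,0.36],[0,0,0.4,0,0,0,0.36],[0,0,0.4,0,0,0,0.36]],
  ],
)

```text
clock: 10.15
tool_pos: [0.5454, -0.0032, 0.0413]
orientation: [-180.0, -0.0, -31.9]
force: [-2.8, 0.8, 8.2]
opening: 0.0313
gripper_force: 4.0
```

Emit:
play_rows(
  commands=[
    [[0,0,0.05,0,0,0,0.36],[0,0,0.1,0,0,0,0.36],[0,0,0.1,0,0,0,0.36],[0,0,0.1,0,0,0,0.36]],
  ],
)

```text
clock: 10.48
tool_pos: [0.5455, -0.0032, 0.0412]
orientation: [-180.0, -0.0, -31.9]
force: [-7.4, 1.6, 17.6]
opening: 0.0315
gripper_force: 8.8
```

Emit:
play_rows(
  commands=[
    [[0,0,0.08,0,0,0,0.36],[0,0,0.08,0,0,0,0.36],[0,0,0,0,0,0,0.36],[0,0,-1,0,0,0,0.36],[0,0,-3,0,0,0,0.36],[0,0,-7,0,0,0,0.36],[0,0,-11,0,0,0,1],[0,0,-11,0,0,0,1]],
  ],
)

```text
clock: 11.15
tool_pos: [0.5499, -0.0026, 0.1579]
orientation: [-179.6, -0.5, -31.9]
force: [2.0, 0.8, 0.4]
opening: 0.0396
gripper_force: 0.0
```

```bash
python3 - <<'E'
from h import *
from plant import *
for r in ([0,0,3.1],[0,0,.4],[0,0,.1],[0,0,-11]): played(r+[0,0,0])
s=snapshot("wrist"); o=get_obs(); u=w2px(s,[.5458,-.003,.041]); print(u,cmd(),o["tool_pos"])
x,y=max(int(u[0])-75,0),max(int(u[1])-60,0); print(x,y)
w=pickle.load(open("w1.pkl","rb"))
a=cv2.resize(s["frame"][y:y+120,x:x+100,::-1],(400,480),interpolation=cv2.INTER_CUBIC)
b=cv2.resize(w["frame"][30:230,260:370,::-1],(330,600),interpolation=cv2.INTER_CUBIC)
cv2.imwrite("pics/w6.png",np.hstack([cv2.copyMakeBorder(a,0,120,0,0,0),b]))
E
```

```text
[320.5509414  233.64407691] [[0.5458332287825798, -0.003192222035360092, 0.1500000000000002], [180.0, 0.0, -31.966000000000008]] [ 0.54834639 -0.00257121  0.15459139]
245 173
```

View pics/w6.png

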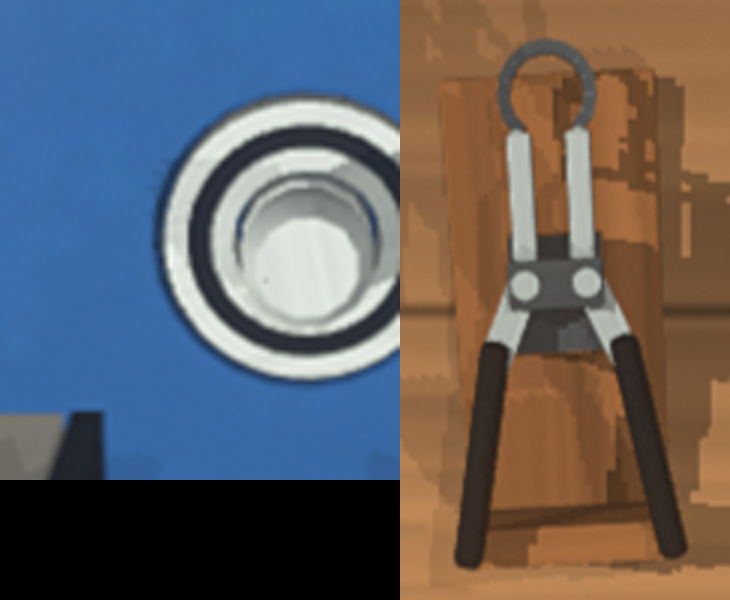

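The bearing now looks flush, with only a thin rim at crop (306,240). For the pliers crop (scale 3), the ring is at (147,88), the bolts' midpoint at (156,284), the handle fronts' midpoint at (160,341) and the handle rears' midpoint at (171,563).

```bash
python3 - <<'E'
from h import *
w=pickle.load(open("w1.pkl","rb"))
for n,uv,z in [("ring",(308.8,59),.023),("bolt",(311.7,124.5),.06),("front",(312.8,143.4),.057),("rear",(316.8,217.3),.055)]: print(n,px2w(w,uv,z).round(4))
t=pickle.load(open("s0.pkl","rb"))["top"]
print(px2w(t,(191.9,243.3),.023))
yaw=3.2
h=np.array([.4715,.287]); 
rel([h[0],h[1],.15],yaw); rel([h[0],h[1],.08],yaw);rel([h[0],h[1],.036],yaw)
E
```

```text
ring [0.5682 0.2922 0.023 ]
bolt [0.51   0.2892 0.06  ]
front [0.4937 0.2883 0.057 ]
rear [0.4255 0.2845 0.055 ]
[0.56600225 0.29295122 0.023     ]
row [-21.67 -20.68   0.  ] [ -0.     0.   -35.17]
row [-21.67 -20.68   7.  ] [ -0.     0.   -35.17]
row [-21.67 -20.68  11.4 ] [ -0.     0.   -35.17]
```

```bash
python3 - <<'E'
from h import *
rel([.4665,.2868,.15],3.2)
E
```

```text
row [-22.08 -20.4    0.  ] [ -0.     0.   -35.17]
```

Emit:
play_rows(
  commands=[
    [[-22.1,-20.4,0,0,0,-35.2,1],[-22.1,-20.4,0,0,0,-35.2,1],[-22.1,-20.4,0,0,0,-35.2,1],[-22.1,-20.4,0,0,0,-35.2,1],[-22.1,-20.4,0,0,0,-35.2,1],[-22.1,-20.4,0,0,0,-35.2,1],[-22.1,-20.4,0,0,0,-35.2,1],[-22.1,-20.4,0,0,0,-35.2,1],[-22.1,-20.4,0,0,0,-35.2,1],[-22.1,-20.4,0,0,0,-35.2,1],[-22.1,-20.4,3,0,0,-35.2,1],[-22.1,-20.4,6,0,0,-35.2,1],[-22.1,-20.4,8,0,0,-35.2,1],[-22.1,-20.4,10,0,0,-35.2,1],[-22.1,-20.4,11,0,0,-35.2,1],[-22.1,-20.4,11.5,0,0,-35.2,1],[-22.1,-20.4,11.5,0,0,-35.2,1],[-22.1,-20.4,11.5,0,0,-35.2,1]],
  ],
)

```text
clock: 12.7
tool_pos: [0.4665, 0.2868, 0.0352]
orientation: [-180.0, -0.0, 3.2]
force: [0.3, -0.3, 0.1]
opening: 0.088
gripper_force: 0.0
```

```bash
python3 - <<'E'
from h import *
from plant import *
played([-22.1,-20.4,11.5,0,0,-35.2])
s=snapshot("wrist"); o=get_obs(); pickle.dump((s,o),open("w7.pkl","wb")); print(cmd(),o["tool_pos"],o["orientation"])
cv2.imwrite("pics/w7.png",s["frame"][:,:,::-1])
E
```

```text
[[0.46634598631578716, 0.2868746293713896, 0.03500000000000014], [180.0, 0.0, 3.2339999999999924]] [0.46661252 0.2871212  0.0356112 ] [-1.79940283e+02 -6.76604675e-02  3.22121825e+00]
```

View pics/w7.png

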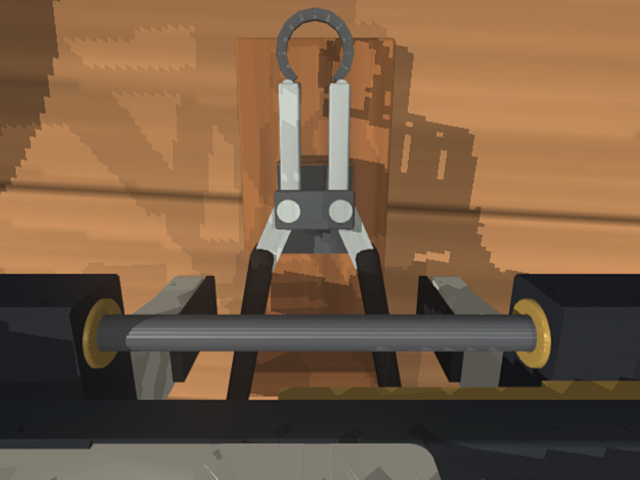

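The wrist view shows the pliers centred between the open fingers: ring (315,46), bolts (288,210) and (341,210), handles symmetric about x=316. Squeeze.

Emit:
play_rows(
  commands=[
    [[0,0,0,0,0,0,0.3],[0,0,0,0,0,0,0.3],[0,0,0,0,0,0,0.3],[0,0,0,0,0,0,0.3],[0,0,0,0,0,0,0.3],[0,0,0,0,0,0,0.3],[0,0,0,0,0,0,0.3],[0,0,0,0,0,0,0.3],[0,0,0,0,0,0,0.3],[0,0,0,0,0,0,0.3],[0,0,0,0,0,0,0.3],[0,0,0,0,0,0,0.3],[0,0,0,0,0,0,0.3],[0,0,0,0,0,0,0.3]],
  ],
)

```text
clock: 13.92
tool_pos: [0.4661, 0.2871, 0.0349]
orientation: [-180.0, -0.0, 3.2]
force: [-2.2, -0.4, 6.2]
opening: 0.0382
gripper_force: 30.0
```

```bash
cat >> h.py <<'E'
def ringfit(s,o,dz,sat=60,show=None):
    """centre of ring at tool-depth dz in tool frame from inner/outer edges, plus diameters (m)"""
    T=np.array(o["tool_pos"]); M=rot(o["orientation"]); out=[]
    hsv=cv2.cvtColor(s["frame"],cv2.COLOR_RGB2HSV); m=((hsv[...,1]<sat)&(hsv[...,2]<130)).astype(np.uint8)
    m[100:]=0; m[:,:230]=0; m[:,400:]=0
    n,l,st,ce=cv2.connectedComponentsWithStats(m); k=1+np.argmax(st[1:,4]); ys,xs=np.where(l==k)
    K=s["camera_matrix"]; C=rot(s["attitude"]); org=np.array(s["origin"])
    n_=M[:,2]; P0=T+M@[0,0,dz]
    d=(C@np.linalg.solve(K,np.stack([xs,ys,np.ones(len(xs))]).astype(float))).T
    lam=((P0-org)@n_)/(d@n_); W=org+d*lam[:,None]
    return (W-T)@M, st[k]
def fitc(Q):
    from scipy.optimize import least_squares
    f=lambda p:np.hypot(Q[:,0]-p[0],Q[:,1]-p[1])-p[2]
    p=least_squares(f,[Q[:,0].mean(),Q[:,1].mean(),.015],loss="soft_l1",f_scale=.001).x
    r=np.hypot(Q[:,0]-p[0],Q[:,1]-p[1]); return p,np.percentile(r,[2,10,90,98])
E
python3 - <<'E'
from h import *
from plant import *
s0,o0=pickle.load(open("w7.pkl","rb"))
s=snapshot("wrist"); o=get_obs(); pickle.dump((s,o),open("w8.pkl","wb"))
print(o["opening"],o["gripper_force"],o["tool_pos"],o["orientation"])
for a,b in((s0,o0),(s,o)):
    Q,st=ringfit(a,b,.0112); print(st,len(Q)); print(fitc(Q[Q[:,0]>.094]))
E
```

```text
0.03767303783877889 30.003198981285095 [0.46607889 0.28714038 0.03494829] [-1.79972440e+02 -2.76690058e-02  3.24306898e+00]
[ 276    8   78   79 1850] 1850
(array([ 9.98773614e-02, -5.26491122e-05,  1.32839292e-02]), array([0.0112392 , 0.01162317, 0.01480165, 0.01513844]))
[ 265    9  102   91 1997] 1997
(array([ 0.09547126, -0.00013301,  0.01877387]), array([0.01559616, 0.01675648, 0.0207414 , 0.0213635 ]))
```

```bash
cat >> h.py <<'E'
def inscribed(Q):
    from scipy.optimize import minimize
    from scipy.spatial import cKDTree
    t=cKDTree(Q[:,:2]); g=[(t.query([x,y])[0],x,y) for x in np.arange(.085,.108,.00025) for y in np.arange(-.006,.0061,.00025)]
    return max(g)
E
python3 - <<'E'
from h import *
s,o=pickle.load(open("w8.pkl","rb"))
Q,st=ringfit(s,o,.0119); print(inscribed(Q))
for x in np.arange(.078,.121,.003):
    q=Q[abs(Q[:,0]-x)<.0008]; 
    if len(q): a=np.sort(q[:,1]); g=np.argmax(np.diff(a)); print(x.round(3),(a[[0,g,g+1,-1]]*1000).round(1))
rel([.466,.287,.12],3.234)
E
```

```text
(0.016052469990520436, np.float64(0.085), np.float64(0.0012500000000000063))
0.084 [-15.7 -15.3 -14.9 -14.9]
0.087 [-16.4 -16.  -15.7 -15.6]
0.09 [-17.2 -15.5 -15.1 -15.1]
0.093 [-18.7 -15.5  14.9  19.3]
0.096 [-19.8 -15.8  15.7  19.6]
0.099 [-20.1 -16.5  16.4  20. ]
0.102 [-20.  -16.4  15.9  19.9]
0.105 [-19.5 -14.7  14.2  19.4]
0.108 [-18.2 -11.9  11.4  17.7]
0.111 [-16.2  15.3  15.7  15.7]
0.114 [-12.2  11.3  11.7  11.7]
row [-0.03 -0.01 -8.5 ] [ 0.  0. -0.]
```

```bash
python3 - <<'E'
from h import *
s,o=pickle.load(open("w8.pkl","rb"))
Q,st=ringfit(s,o,.0119)
for y in(-.006,-.003,0,.003,.006): q=np.sort(Q[abs(Q[:,1]-y)<.0004][:,0]); print(y,q[[0,-1]].round(4))
from scipy.spatial import cKDTree
t=cKDTree(Q[:,:2])
for x in(.092,.093,.094,.095,.096,.097): print(x,t.query([x,-.0001])[0].round(4))
E
```

```text
-0.006 [0.1112 0.115 ]
-0.003 [0.1108 0.1147]
0 [0.1105 0.1143]
0.003 [0.1108 0.1147]
0.006 [0.1108 0.115 ]Traceback (most recent call last):
  File "<stdin>", line 7, in <module>
AttributeError: 'float' object has no attribute 'round'
```

Emit:
play_rows(
  commands=[
    [[0,0,-0.3,0,0,0,0.3],[0,0,-1,0,0,0,0.3],[0,0,-2,0,0,0,0.3],[0,0,-4,0,0,0,0.3],[0,0,-6,0,0,0,0.3],[0,0,-8.5,0,0,0,0.3],[0,0,-8.5,0,0,0,0.3],[0,0,-8.5,0,0,0,0.3],[0,0,-8.5,0,0,0,0.3]],
  ],
)

```text
clock: 14.72
tool_pos: [0.4656, 0.2866, 0.1198]
orientation: [-180.0, 0.0, 3.2]
force: [-0.2, 0.2, -2.0]
opening: 0.0381
gripper_force: 30.0
```

```bash
python3 - <<'E'
from h import *
from plant import *
played([0,0,-8.5,0,0,0])
s=snapshot("wrist"); o=get_obs(); pickle.dump((s,o),open("w9.pkl","wb")); print(o["tool_pos"],o["orientation"],cmd())
Q,st=ringfit(s,o,.0119); print(st)
for x in(.093,.096,.099,.102,.105,.108):
    a=np.sort(Q[abs(Q[:,0]-x)<.0008][:,1])
    if len(a)>2: g=np.argmax(np.diff(a)); print(x,(a[[0,g,g+1,-1]]*1000).round(1))
q=np.sort(Q[abs(Q[:,1])<.0006][:,0]); print(q[[0,-1]])
rel([.5457-.0955,-.0031,.12],0); rel([.5457-.0955,-.0031,.09],0)
E
```

```text
[0.46541901 0.28633866 0.1191451 ] [1.79971539e+02 4.92872417e-02 3.21562749e+00] [[0.46634598631578716, 0.2868746293713896, 0.12000000000000015], [180.0, 0.0, 3.2339999999999924]]
[ 264    9  103   91 1952]
0.093 [-19.  -15.8  15.5  18.3]
0.096 [-20.1 -16.2  15.1  19.1]
0.099 [-20.8 -16.8  15.8  19.8]
0.102 [-20.4 -16.8  15.7  19.3]
0.105 [-19.9 -15.1  14.4  19.2]
0.108 [-18.6 -12.3  11.6  17.5]
[0.11052658 0.11437741]
row [-3.25 28.86  0.  ] [-0.   -0.    3.23]
row [-3.25 28.86  3.  ] [-0.   -0.    3.23]
```

Emit:
play_rows(
  commands=[
    [[-1,6,0,0,0,1,0.3],[-1.5,10,0,0,0,2,0.3],[-2,14,0,0,0,3.2,0.3],[-2.5,18,0,0,0,3.2,0.3],[-2.8,22,0,0,0,3.2,0.3],[-3.0,25,0,0,0,3.2,0.3],[-3.2,27.5,0,0,0,3.2,0.3],[-3.2,28.9,0,0,0,3.2,0.3],[-3.2,28.9,1,0,0,3.2,0.3],[-3.2,28.9,2,0,0,3.2,0.3],[-3.2,28.9,3,0,0,3.2,0.3],[-3.2,28.9,3,0,0,3.2,0.3],[-3.2,28.9,3,0,0,3.2,0.3],[-3.2,28.9,3,0,0,3.2,0.3],[-3.2,28.9,3,0,0,3.2,0.3]],
  ],
)

```text
clock: 16.02
tool_pos: [0.4505, -0.0033, 0.0899]
orientation: [-180.0, -0.0, 0.1]
force: [-0.1, 0.4, -0.2]
opening: 0.0382
gripper_force: 30.0
```

```bash
python3 - <<'E'
from h import *
from plant import *
played([-3.2,28.9,3,0,0,3.2])
s=snapshot("wrist"); o=get_obs(); pickle.dump((s,o),open("w10.pkl","wb")); print(o["tool_pos"],o["orientation"],cmd(),o["opening"],o["force"])
T=np.array(o["tool_pos"]); M=rot(o["orientation"])
print("stub top px",w2px(s,[.5457,-.0031,.057]),"ring px",w2px(s,T+M@[.0955,-.0003,.0119]))
c=s["frame"][0:120,235:395,::-1]
cv2.imwrite("pics/w10.png",cv2.resize(c,None,fx=5,fy=5,interpolation=cv2.INTER_CUBIC))
E
```

```text
[ 0.45058499 -0.00328177  0.08998182] [-1.79988961e+02 -3.76544828e-02  5.59100333e-02] [[0.4507005882341251, -0.003470374923270736, 0.09000000000000019], [180.0, 0.0, 0.03399999999998771]] 0.03801156045876002 [-0.13617253 -0.09499153 -1.13288939]
stub top px [315.42574324  71.29825561] ring px [314.83199233  63.55768328]
```

View pics/w10.png

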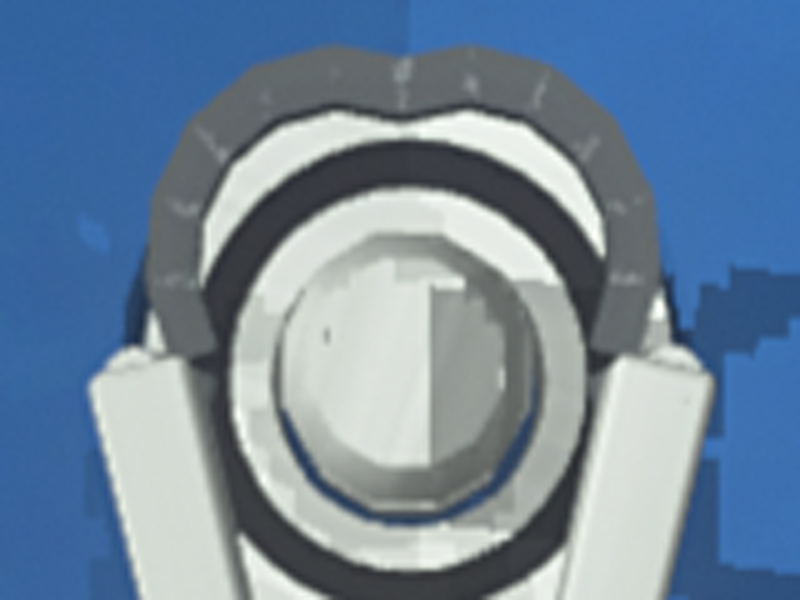

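The last view shows the spread ring, whose inner sides are at (200,250) and (607,250) with its front cusp at (403,118), centred within about 0.5 mm of the stub top at (410,360). I'll shift 0.5 mm along tool y and slide down.

Emit:
play_rows(
  commands=[
    [[0,0.05,0,0,0,0,0.3],[0,0.05,0.5,0,0,0,0.3],[0,0.05,1.0,0,0,0,0.3],[0,0.05,1.3,0,0,0,0.3],[0,0.05,1.6,0,0,0,0.3],[0,0.05,1.9,0,0,0,0.3],[0,0.05,2.2,0,0,0,0.3],[0,0.05,2.2,0,0,0,0.3],[0,0.05,2.2,0,0,0,0.3]],
  ],
)

```text
clock: 16.82
tool_pos: [0.4502, -0.0041, 0.0673]
orientation: [180.0, 0.0, 0.0]
force: [-0.2, 0.8, -2.1]
opening: 0.0381
gripper_force: 30.0
```

Emit:
play_rows(
  commands=[
    [[0,0,0.2,0,0,0,0.3],[0,0,0.4,0,0,0,0.3],[0,0,0.6,0,0,0,0.3],[0,0,0.8,0,0,0,0.3],[0,0,1.0,0,0,0,0.3],[0,0,1.1,0,0,0,0.3],[0,0,1.1,0,0,0,0.3],[0,0,1.1,0,0,0,0.3],[0,0,1.1,0,0,0,0.3]],
  ],
)

```text
clock: 17.57
tool_pos: [0.4504, -0.004, 0.0566]
orientation: [-180.0, -0.0, 0.0]
force: [0.9, -0.6, -2.1]
opening: 0.0378
gripper_force: 30.0
```

```bash
python3 - <<'E'
from h import *
from plant import *
played([0,.05,2.2,0,0,0]);played([0,0,1.1,0,0,0])
s=snapshot("wrist"); sc=snapshot("scene"); o=get_obs(); pickle.dump((s,sc,o),open("w11.pkl","wb")); print(o["tool_pos"],o["orientation"],cmd(),o["opening"],o["force"],o["moment"],o["gripper_force"])
T=np.array(o["tool_pos"]); M=rot(o["orientation"])
print("stub top px",w2px(s,[.5457,-.0035,.057]))
# bright stub-top blob
hsv=cv2.cvtColor(s["frame"],cv2.COLOR_RGB2HSV)
Q,st=ringfit(s,o,.0119); print(st)
for x in(.093,.096,.099,.102,.105,.108):
    a=np.sort(Q[abs(Q[:,0]-x)<.0008][:,1])
    if len(a)>2: g=np.argmax(np.diff(a)); print(x,(a[[0,g,g+1,-1]]*1000).round(1))
q=np.sort(Q[abs(Q[:,1])<.0006][:,0]); print(q[[0,-1]])
E
```

```text
[ 0.45035684 -0.0039788   0.05665824] [-1.79997529e+02 -1.11790542e-02  3.91060470e-02] [[0.45070088494008054, -0.0039703748352363085, 0.0570000000000002], [180.0, 0.0, 0.03399999999998771]] 0.03853098870334035 [-1.08162702 -1.09206633 -2.07553509] [-0.02822757  0.06838591 -0.02103867] 29.990709722042084
stub top px [314.49344969  59.33509371]
[ 262    8  107   74 2371]
0.093 [-21.  -15.   14.5  20.1]
0.096 [-21.4 -15.4  15.3  20.9]
0.099 [-21.3 -16.1  15.6  20.4]
0.102 [-20.4 -15.6  14.3  19.5]
0.105 [-19.5 -13.6  12.7  19.4]
0.108 [-17.8  -9.6   9.1  17.3]
[0.10942993 0.11534678]
```

```bash
python3 -c "
from plant import *
print(close_job())"
```

```text
the job is handed in; nothing more can be done
None
```

I handed the job in at about 18 s, but the close call returned no verdict. The bearing is pressed fully home and released, and the spread snap ring is held level around the stub at about 44.7 mm (groove middle 44.5 mm), with the handles squeezed and no contact force on it.

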